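Flip the stock tags to match the vial bins

TASK

Each of the four blue stock bins on the bench has a hinged flip tag in front of it. With a fingertip, push the tags over so that every full bin (two vials in it) shows its tag's green face up, and every bin with only one vial or none shows red, each tag lying fully over against its stop. Only push the tags: do not lift or shift the vials or anything else lying about.

Things in the scene. Friction and masses are not known exactly. Their poses are not given: they have to be found in the camera images.
- board: grey base board, 165 x 460 x 6 mm, fixed to the bench; four tag stations stand on it in a row along its own y axis, 110 mm apart. Origin: underside, below the line of the tag hinges, mid length; its x axis points from the tags to the bins, z up
- tag_1 (a joint): flip tag of bin_1: plate 48 wide, 3 thick, 55 mm from hinge to rounded free edge, hinged along hinge_1's x axis. Value: lean from upright, rad. +0.6: over to the point's -y, green up; -0.6: over to +y, red up; a stop at each. Smooth slippery plastic, 30 g, no spring or friction: it falls to whichever side of upright it is on, so pushing its free edge sideways past upright flips it
- hinge_1 (a point): middle of tag_1's hinge pin, fixed, 56 mm above the bench; axes as the board's (x toward the bin, z up). Aluminium cheeks (x = +-30 mm) and rest bars (y = +-12 mm) reach up to 12 mm above it. A leaning tag's free edge is 45 mm above it and about 30 mm to the side (55 mm above when upright). Nothing else stands between neighbouring tags
- bin_1 (a point): centre of the inner floor of the blue open bin behind tag_1 (85 mm from the tag's hinge along the board's x), 9 mm above the bench; bin 42 x 72 mm outside, 26 mm high, fixed; room for two vials side by side along the board's y
- tag_2 (a joint): flip tag of bin_2: plate 48 wide, 3 thick, 55 mm from hinge to rounded free edge, hinged along hinge_2's x axis. Value: lean from upright, rad. +0.6: over to the point's -y, green up; -0.6: over to +y, red up; a stop at each. Smooth slippery plastic, 30 g, no spring or friction: it falls to whichever side of upright it is on, so pushing its free edge sideways past upright flips it
- hinge_2 (a point): middle of tag_2's hinge pin, fixed, 56 mm above the bench; axes as the board's (x toward the bin, z up). Aluminium cheeks (x = +-30 mm) and rest bars (y = +-12 mm) reach up to 12 mm above it. A leaning tag's free edge is 45 mm above it and about 30 mm to the side (55 mm above when upright). Nothing else stands between neighbouring tags
- bin_2 (a point): centre of the inner floor of the blue open bin behind tag_2 (85 mm from the tag's hinge along the board's x), 9 mm above the bench; bin 42 x 72 mm outside, 26 mm high, fixed; room for two vials side by side along the board's y
- tag_3 (a joint): flip tag of bin_3: plate 48 wide, 3 thick, 55 mm from hinge to rounded free edge, hinged along hinge_3's x axis. Value: lean from upright, rad. +0.6: over to the point's -y, green up; -0.6: over to +y, red up; a stop at each. Smooth slippery plastic, 30 g, no spring or friction: it falls to whichever side of upright it is on, so pushing its free edge sideways past upright flips it
- hinge_3 (a point): middle of tag_3's hinge pin, fixed, 56 mm above the bench; axes as the board's (x toward the bin, z up). Aluminium cheeks (x = +-30 mm) and rest bars (y = +-12 mm) reach up to 12 mm above it. A leaning tag's free edge is 45 mm above it and about 30 mm to the side (55 mm above when upright). Nothing else stands between neighbouring tags
- bin_3 (a point): centre of the inner floor of the blue open bin behind tag_3 (85 mm from the tag's hinge along the board's x), 9 mm above the bench; bin 42 x 72 mm outside, 26 mm high, fixed; room for two vials side by side along the board's y
- tag_4 (a joint): flip tag of bin_4: plate 48 wide, 3 thick, 55 mm from hinge to rounded free edge, hinged along hinge_4's x axis. Value: lean from upright, rad. +0.6: over to the point's -y, green up; -0.6: over to +y, red up; a stop at each. Smooth slippery plastic, 30 g, no spring or friction: it falls to whichever side of upright it is on, so pushing its free edge sideways past upright flips it
- hinge_4 (a point): middle of tag_4's hinge pin, fixed, 56 mm above the bench; axes as the board's (x toward the bin, z up). Aluminium cheeks (x = +-30 mm) and rest bars (y = +-12 mm) reach up to 12 mm above it. A leaning tag's free edge is 45 mm above it and about 30 mm to the side (55 mm above when upright). Nothing else stands between neighbouring tags
- bin_4 (a point): centre of the inner floor of the blue open bin behind tag_4 (85 mm from the tag's hinge along the board's x), 9 mm above the bench; bin 42 x 72 mm outside, 26 mm high, fixed; room for two vials side by side along the board's y
- vial_1: white vial with cream cap, 25 mm across, 56 mm high, loose, upright in one of the bins (which bin it is in must be seen); origin at the centre of its underside
- vial_2: white vial with cream cap, 25 mm across, 56 mm high, loose, upright in one of the bins (which bin it is in must be seen); origin at the centre of its underside
- vial_3: white vial with cream cap, 25 mm across, 56 mm high, loose, upright in one of the bins (which bin it is in must be seen); origin at the centre of its underside
- vial_4: white vial with cream cap, 25 mm across, 56 mm high, loose, upright in one of the bins (which bin it is in must be seen); origin at the centre of its underside
- vial_5: white vial with cream cap, 25 mm across, 56 mm high, loose, upright in one of the bins (which bin it is in must be seen); origin at the centre of its underside
- marker: blue and white marker pen, 17 x 135 x 16 mm, lying loose on the bench to the right; a bystander; origin at its underside
- pipette: white pipette, 30 x 254 x 34 mm, lying loose to the right; a bystander; origin at its underside
- beaker: grey plastic beaker, 69 mm across, 83 mm high, loose, to the right of the board; a bystander; origin at its underside
Things that resemble listed ones, but are neither listed nor needed, are in the scene too. Leave any purple or yellow look-alike of the vial_1 alone.

How it is judged:
By the outcome, as a careful person would: the job done as asked, in the order asked, and still so for the second after the job is handed in, with the robot touching nothing.
It also fails if it takes over 48 s, if anything falls off the work surface, if the arm or the gripper's body presses on something with over 40 N, if the wrist force passes 120 N, or if a joint passes its speed limit or range.

ROBOT

A 6-joint arm with a two-finger parallel gripper is mounted at the origin on a cart in front of the work surface, level with it; the furniture and walls round the work are solid. World frame = base frame: x ahead of the robot, y to its left, z up, the work surface at z = 0. Lengths are in m, angles in rad, forces in N, time in s.
With the tool pointing down it reaches from about 0.325 to 1 m from the base axis. Payload 5.1 kg.
Tool frame: the origin (TCP) lies midway between the tips of the shut fingers; the grasp point (between the pads) lies 19 mm behind it; z points along the fingers, x is the direction in which the jaws open and shut, and the axes are right-handed (so a half turn about z gives the same grasp; the last joint's range is limited). The gripper opens to 85 mm and grips with 20 to 120 N. Pads are 22 mm wide; open, the fingers measure 114 mm over their backs; the gripper's body (76 mm by 85 mm) begins 54 mm behind the grasp point. The pads swing forward as they close: fully open they stand 13 mm farther back than shut.
Start: joints at [1.126, 0.124, 1.65, -0, 1.367, -0.083], TCP at [0.23, 0.608, 0.231] pointing down, gripper open.
Joint ranges: [-2.61, 2.61], [-1.02, 2.33], [0.03, 2.71], [-1.35, 4.49], [0.32, 2.68], [-2.91, 2.91]. Speed limits (rad/s): [2.57, 2.57, 3.14, 3.14, 3.14, 3.14].

INTERFACE

Orientations are given as a unit quaternion [x, y, z, w].
In Python, from workcell import ctrl gives the robot as it stands. Calls block until the motion is done:
- ctrl.goto(position, orientation): joint-space move of the TCP to a pose.
- ctrl.move_l(position, frame=None, v=0.15, threshold=None): straight line of the TCP; frame=None keeps the orientation; v is the mean speed in m/s. With threshold (N) it stops when the force on the tool has changed by that much, and returns True; else False.
- ctrl.movej(angles): joint-space move.
- ctrl.release() and ctrl.grab(force=None): open the fingers fully, or close them until they stop; force is the grip in N (None keeps the last).
- ctrl.dwell(seconds).
- ctrl.ik(position, orientation): joint angles nearest the present ones, or None.
- ctrl.camera(name): name is "side" or "top"; returns a dict with "color" (480x640x3 uint8, red, green, blue), "camera_matrix" (3x3 intrinsics, pixels), "dist" ([k1, k2, p1, p2, k3] as OpenCV has them; the pictures are not rectified), "R" (3x3) and "t" (3): a world point X has camera coordinates R X + t. Camera axes: x right, y down, z forward; pixel columns grow to the right and rows downward; lengths in m; the calibration is good to about 2 mm. A picture is of the moment at which its call begins. There is no depth.
A pose or a line that the arm cannot do raises ctrl.IKError and nothing moves.
- ctrl.sign_off(): hands the job in, once; it reports no verdict.
Trained networks look in the newest picture that a camera, given by its name, has taken for a name from the list of things; names that differ only in an ending like _2 or _b are one class to them, and where a whole thing is asked for, a point or a joint stands for the part that bears it (a point fixed in the world has none). Each returns a list of dicts, best first, with "confidence" (0 to 1); they miss things now and then, are a little off and sometimes report something else, mostly with a low value. They report only what shows in the picture. A call takes as long as a camera call. They do not tell look-alikes from the thing itself.
- ctrl.silhouettes(label, camera): "mask" (480x640 bool, what is visible of it) and "point" ([column, row] in pixels, amid what is visible of it).
- ctrl.landmark_of(label, camera): "point" ([column, row] in pixels: a listed point, or the origin of a listed thing).
Readings, each from a call of its own:
- ctrl.current_clock(): time.
- ctrl.current_q(): joint angles.
- ctrl.current_qd(): joint speeds.
- ctrl.current_effort(): joint torques, N m.
- ctrl.current_ee_pos(): TCP position.
- ctrl.current_orientation(): TCP orientation.
- ctrl.current_wrist_force(): force on the tool from outside, world axes, zero at the start.
- ctrl.current_ft_torque(): the same for the moment, N m.
- ctrl.current_width(): opening from 0.0 (shut) to 1.0 (fully open).
Only numpy, scipy, OpenCV 4.12 (cv2) and the standard library are available. Lean on these libraries where they do the work, as an engineer would, in place of code of your own. Each camera call takes 0.05 s, during which the arm holds its last target.

## Working session

There is one attempt and no reset: what is moved stays moved. The work goes in short steps, each a Python script; the robot and the scene stay as the last script left them, time stands still between calls to the robot, and variables do not carry over. Pictures are saved under pics/ and viewed, and the job is handed in when it is done.

```bash
mkdir -p pics; python3 - <<'E'
from workcell import ctrl
import cv2,numpy as np
for n in("side","top"):
    c=ctrl.camera(n); cv2.imwrite(f"pics/{n}0.png",c["color"][:,:,::-1])
    print(n,c["camera_matrix"],c["dist"],(-np.array(c["R"]).T@c["t"]), c["R"])
    for l in("hinge_1","bin_1","board","vial_1"):
        print(l,[(np.round(d["point"],1).tolist(),round(d["confidence"],2)) for d in ctrl.landmark_of(l,n)])
print(ctrl.current_clock(),ctrl.current_orientation())
E
```

```text
side [[515.39098374   0.         309.63908135]
 [  0.         515.39098374 239.20660769]
 [  0.           0.           1.        ]] [-0.02533371  0.          0.          0.          0.        ] [0.10296077 1.05888521 0.81325815] [[-0.95653468 -0.29095171 -0.01971082]
 [-0.12971817  0.48504984 -0.86481203]
 [ 0.26117927 -0.82466584 -0.50170872]]
hinge_1 [([282.1, 302.9], 0.95)]
bin_1 [([248.5, 311.4], 0.76), ([254.9, 287.5], 0.54)]
board []
vial_1 [([232.4, 350.7], 0.76), ([262.1, 361.9], 0.72), ([200.6, 346.2], 0.66), ([248.7, 311.4], 0.52), ([246.1, 322.8], 0.47), ([262.6, 294.0], 0.46), ([262.8, 287.9], 0.39)]
top [[473.1939887    0.         314.70593764]
 [  0.         473.1939887  239.99779503]
 [  0.           0.           1.        ]] [0.03831922 0.         0.         0.         0.        ] [ 0.26984526 -0.15911787  1.149374  ] [[ 0.00278862 -0.99999251  0.00268548]
 [-0.97834805 -0.003284   -0.20694034]
 [ 0.20694761 -0.00205025 -0.97834988]]
hinge_1 [([336.0, 230.2], 0.94), ([287.4, 235.8], 0.77), ([195.8, 250.9], 0.67), ([239.7, 242.3], 0.67), ([250.4, 210.8], 0.16)]
bin_1 [([242.8, 215.9], 0.95), ([329.6, 200.9], 0.73), ([198.3, 223.9], 0.68)]
board [([269.6, 246.1], 0.69)]
vial_1 [([162.9, 304.7], 0.71), ([200.9, 221.1], 0.69), ([233.9, 215.9], 0.59), ([245.8, 211.7], 0.58), ([189.1, 226.8], 0.57), ([141.1, 259.1], 0.53), ([284.8, 205.5], 0.48), ([148.9, 224.8], 0.48), ([143.9, 196.2], 0.44)]
0.5 [ 8.22787366e-01  5.68349319e-01 -3.02520186e-05  3.20145687e-05]
```

View pics/side0.png

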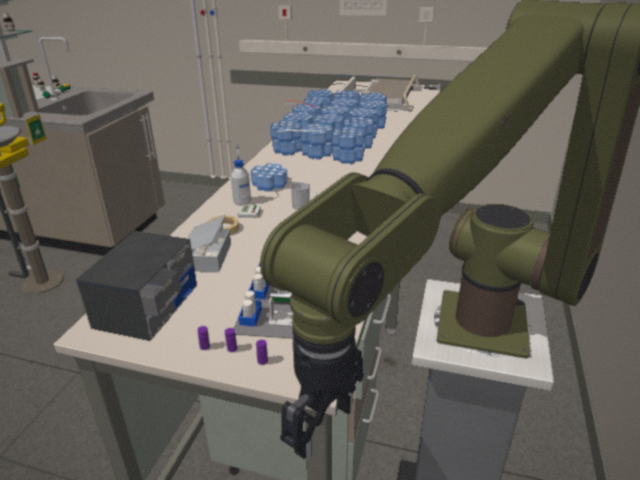

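View pics/top0.png

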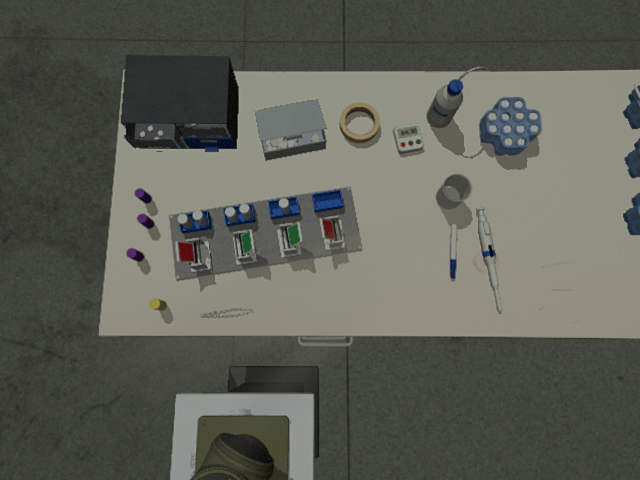

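```bash
python3 - <<'E'
import cv2
a=cv2.imread("pics/top0.png")[150:330,120:390]; cv2.imwrite("pics/top0z.png",cv2.resize(a,(800,533),interpolation=cv2.INTER_CUBIC))
a=cv2.imread("pics/side0.png")[230:400,170:400]; cv2.imwrite("pics/side0z.png",cv2.resize(a,(800,591),interpolation=cv2.INTER_CUBIC))
E
```

```text
(no output)
```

View pics/top0z.png

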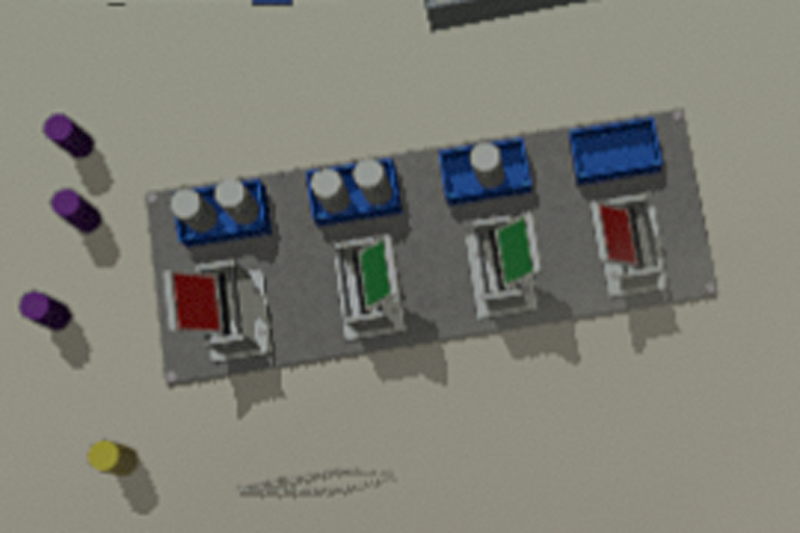

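View pics/side0z.png

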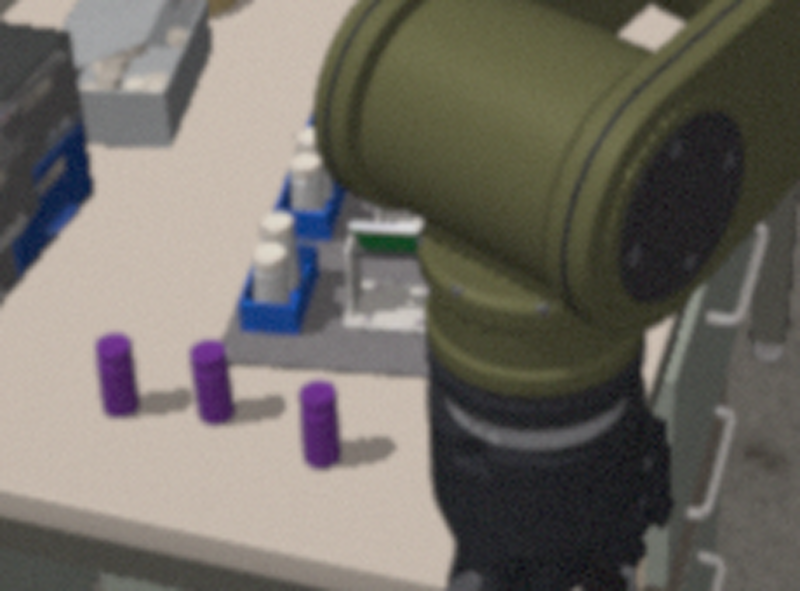

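The top picture shows, left to right, bins with two vials (caps at about cols 183 and 197), two (232, 244), one (284) and none (cols 313–343). Their tags show red, green, green and red, so I need to flip the leftmost to green and the third to red. The purple and yellow look-alikes stand outside the bins. Next I'll fit the board pose.

```bash
cat > h.py <<'E'
from workcell import ctrl
import cv2,numpy as np
from scipy.optimize import least_squares
def world(c,px,z):
    n=cv2.undistortPoints(np.array(px,float).reshape(-1,1,2),c["camera_matrix"],np.array(c["dist"])).reshape(-1,2)
    R=np.array(c["R"]);o=-R.T@np.array(c["t"]);d=np.c_[n,np.ones(len(n))]@R
    return (o+d*((z-o[2])/d[:,2])[:,None])
def local(p,th,v): # board->world xy
    return np.array(p)+np.array([[np.cos(th),-np.sin(th)],[np.sin(th),np.cos(th)]])@np.array(v)
E
python3 - <<'E'
from h import *
c=ctrl.camera("top")
H=[(195.8,250.9),(239.7,242.3),(287.4,235.8),(336,230.2)]; B=[(198.3,223.9),(242.8,215.9),(329.6,200.9)]
h=world(c,H,.056);b=world(c,B,.009);print(h.round(3),b.round(3))
loc=np.array([(0,165),(0,55),(0,-55),(0,-165),(85,165),(85,55),(85,-165)])/1000
m=np.r_[h,b][:,:2]
f=lambda q:np.ravel([local(q[:2],q[2],l)-w for l,w in zip(loc,m)])
r=least_squares(f,[.35,.1,0],loss="soft_l1",f_scale=.003);print(r.x,(1e3*r.fun.reshape(-1,2)).round(1))
# reproject model on picture
img=c["color"][:,:,::-1].copy()
P=[[*local(r.x[:2],r.x[2],l),z] for l,z in [((-x,y),.006) for x,y in []]]
for y in(.165,.055,-.055,-.165):
    for v in((0,y,.056),(.085,y,.009),(.03,y,.068),(-.03,y,.068)):
        P.append([*local(r.x[:2],r.x[2],v[:2]),v[2]])
R=np.array(c["R"]);uv=cv2.projectPoints(np.array(P),cv2.Rodrigues(R)[0],np.array(c["t"]),c["camera_matrix"],np.array(c["dist"]))[0].reshape(-1,2)
a=cv2.resize(img[150:330,120:390],(800,533),interpolation=cv2.INTER_CUBIC)
for u,v in uv: cv2.circle(a,(int((u-119.5)*800/270),int((v-149.5)*800/270)),4,(255,0,255),1)
cv2.imwrite("pics/fit.png",a)
E
```

```text
[[ 0.474  0.117  0.056]
 [ 0.495  0.015  0.056]
 [ 0.511 -0.097  0.056]
 [ 0.525 -0.212  0.056]] [[ 0.551  0.127  0.009]
 [ 0.572  0.017  0.009]
 [ 0.611 -0.199  0.009]]
[ 0.49984396 -0.04746493  0.16034909] [[-0.6 -1.7]
 [-3.9 -8.5]
 [-2.4 -5. ]
 [ 1.1  1.5]
 [ 6.6  2.4]
 [ 3.3  2.9]
 [-1.3  1.8]]
```

View pics/fit.png

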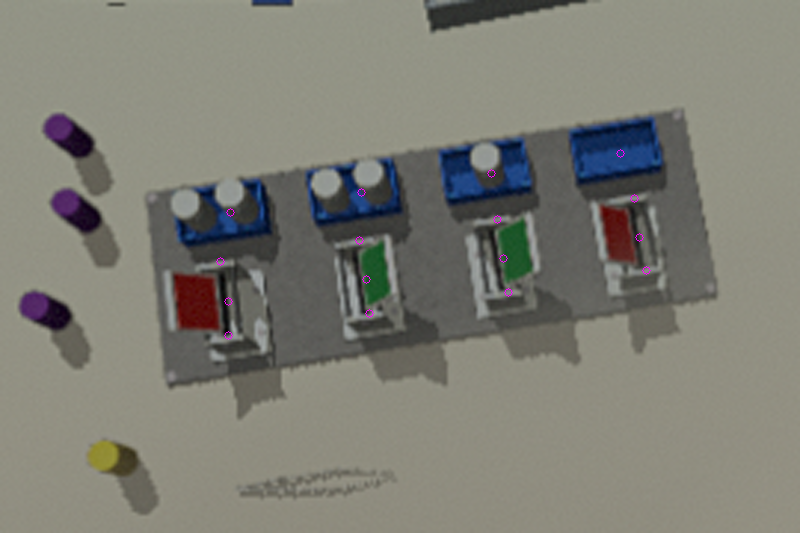

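```bash
python3 - <<'E'
from h import *
c=ctrl.camera("top")
Z=np.array([(147,193),(684,108),(717,297),(169,385)])*270/800+np.array([119.5,149.5])
w=world(c,Z,.006)[:,:2];print(w.round(4))
print([np.linalg.norm(w[i]-w[i-1]).round(4) for i in range(4)])
ctr=w.mean(0); yv=(w[0]-w[1]+w[3]-w[2]);th=np.arctan2(-yv[0],yv[1]);print(ctr,th)
H=[(195.8,250.9),(239.7,242.3),(287.4,235.8),(336,230.2)]; B=[(198.3,223.9),(242.8,215.9),(329.6,200.9)]
h=world(c,H,.056);b=world(c,B,.009)
Rt=np.array([[np.cos(th),-np.sin(th)],[np.sin(th),np.cos(th)]])
print((1e3*(h[:,:2]-ctr)@Rt).round(1));print((1e3*(b[:,:2]-ctr)@Rt).round(1))
off=np.r_[((h[:,:2]-ctr)@Rt)[:,0],((b[:,:2]-ctr)@Rt)[:,0]-.085].mean()
p=local(ctr,th,(off,0));np.save("pose.npy",[*p,th]);print(off,p)
img=c["color"][:,:,::-1].copy();P=[]
for y in(.165,.055,-.055,-.165):
    for v in((0,y,.056),(.03,y-.012,.068),(-.03,y-.012,.068),(.03,y+.012,.068),(-.03,y+.012,.068),*[(.085+i*.021,y+j*.036,.032) for i in(1,-1) for j in(1,-1)]):
        P.append([*local(p,th,v[:2]),v[2]])
for y,s in((.165,1),(.055,-1),(-.055,-1),(-.165,1)):
    for x in(.024,-.024): P.append([*local(p,th,(x,y+s*.031)),.101])
R=np.array(c["R"]);uv=cv2.projectPoints(np.array(P),cv2.Rodrigues(R)[0],np.array(c["t"]),c["camera_matrix"],np.array(c["dist"]))[0].reshape(-1,2)
a=cv2.resize(img[150:330,120:390],(800,533),interpolation=cv2.INTER_CUBIC)
for u,v in uv: cv2.circle(a,(int((u-119.5)*800/270),int((v-149.5)*800/270)),4,(255,0,255),1)
cv2.imwrite("pics/fit2.png",a)
E
```

```text
[[ 0.5749  0.2007]
 [ 0.6517 -0.2513]
 [ 0.4876 -0.2766]
 [ 0.4132  0.1721]]
[np.float64(0.1643), np.float64(0.4585), np.float64(0.1661), np.float64(0.4549)]
[ 0.53186266 -0.03876592] 0.16637617676720043
[[ -31.2  163.3]
 [ -27.4   59.4]
 [ -30.1  -53.8]
 [ -35.4 -169.6]]
[[  46.1  159.9]
 [  48.6   48.9]
 [  51.9 -170.8]]
-0.033214002647623954 [ 0.4991073  -0.04426648]
```

View pics/fit2.png

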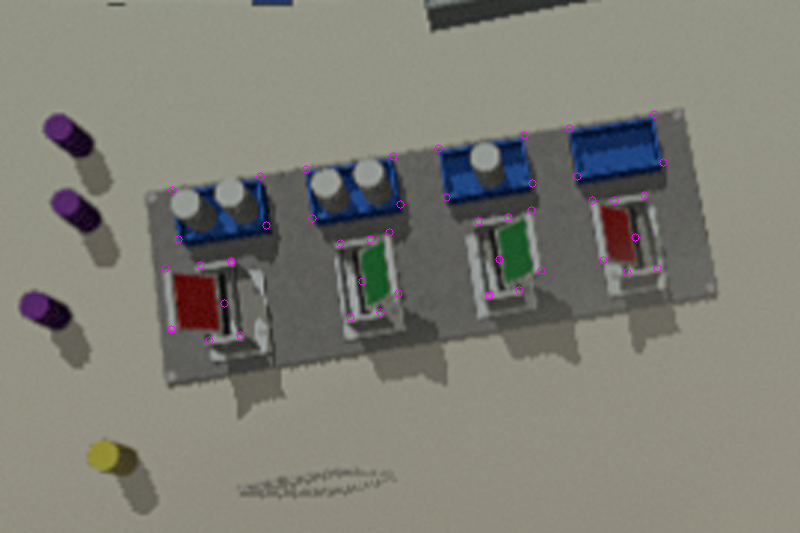

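The refit matches the picture within a few mm: bin rims and tag edges coincide, and the board measures 455–459 x 164–166 mm. Now I'll push the left tag.

```bash
cat >> h.py <<'E'
def Q(a): return [float(np.cos(a/2)),float(np.sin(a/2)),0.,0.]
def snap(n):
    for k in("top","side"): cv2.imwrite(f"pics/{k}{n}.png",ctrl.camera(k)["color"][:,:,::-1])
    a=cv2.imread(f"pics/top{n}.png")[150:330,120:390]; cv2.imwrite(f"pics/top{n}z.png",cv2.resize(a,(800,533),interpolation=cv2.INTER_CUBIC))
E
python3 - <<'E'
from h import *
x,y,th=np.load("pose.npy");p=(x,y)
W=lambda yy,z,xx=0:[*map(float,local(p,th,(xx,yy))),z]
for a in(th,th+np.pi,th-np.pi):
    print([np.round(ctrl.ik(W(yy,.2),Q(a)),2) if ctrl.ik(W(yy,.2),Q(a)) is not None else None for yy in(.225,.165,-.11,-.055)])
a=th
ctrl.grab()
ctrl.goto(W(.225,.2),Q(a))
ctrl.move_l(W(.225,.088),v=.15)
print(ctrl.current_clock(),ctrl.current_wrist_force(),ctrl.current_ee_pos())
print(ctrl.move_l(W(.165+.001,.088),v=.06,threshold=15))
print(ctrl.current_ee_pos(),ctrl.current_wrist_force())
ctrl.dwell(.3)
ctrl.move_l(W(.215,.088),v=.15); ctrl.move_l(W(.215,.2),v=.2)
snap("1");print(ctrl.current_clock())
E
```

```text
[array([ 0.26, -0.21,  2.02, -0.  ,  1.32,  0.09]), array([ 0.14, -0.23,  2.04, -0.  ,  1.33, -0.03]), array([-0.39, -0.1 ,  1.93, -0.  ,  1.31, -0.55]), array([-0.3 , -0.15,  1.98, -0.  ,  1.32, -0.46])]
[None, None, array([-0.39, -0.1 ,  1.93, -0.  ,  1.31,  2.59]), array([-0.3 , -0.15,  1.98, -0.  ,  1.32,  2.68])]
[None, None, array([-0.39, -0.1 ,  1.93, -0.  ,  1.31,  2.59]), array([-0.3 , -0.15,  1.98, -0.  ,  1.32,  2.68])]
4.05 [ 0.08293379  0.17401569 -0.42440092] [0.46258697 0.17798078 0.0889602 ]
False
[0.47156581 0.11962006 0.08796549] [-0.12750053 -0.41600955  0.21400201]
6.7667
```

View pics/top1.png

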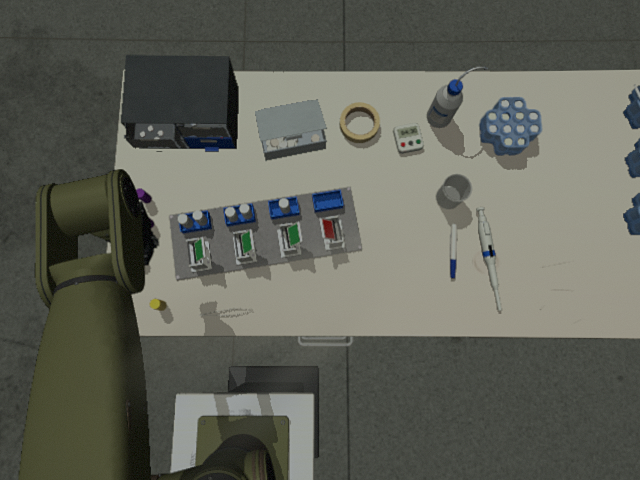

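View pics/side1.png

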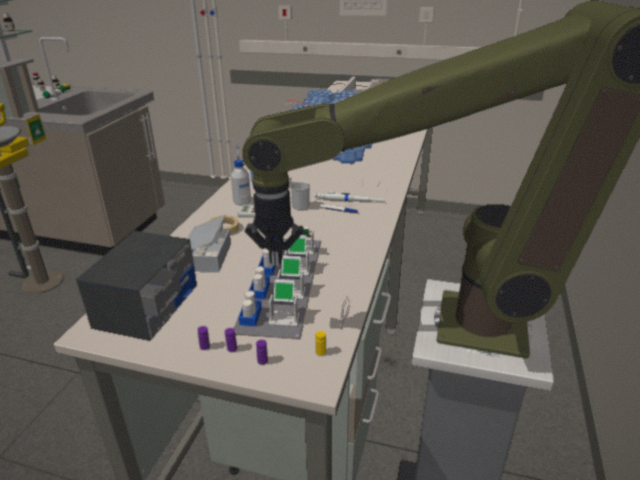

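```bash
python3 - <<'E'
from h import *
print(ctrl.current_ee_pos(),ctrl.current_width(),ctrl.current_wrist_force(),ctrl.current_q())
x,y,th=np.load("pose.npy")
for k in("top","side"):
    c=ctrl.camera(k);P=[ctrl.current_ee_pos()]+[[*local((x,y),th,(0,v)),.056] for v in(.165,.055,-.055,-.165)]
    print(k,cv2.projectPoints(np.array(P),cv2.Rodrigues(np.array(c["R"]))[0],np.array(c["t"]),c["camera_matrix"],np.array(c["dist"]))[0].reshape(-1,2).round())
a=cv2.imread("pics/side1.png")[190:370,180:380]; cv2.imwrite("pics/side1z.png",cv2.resize(a,(660,594),interpolation=cv2.INTER_CUBIC))
E
```

```text
[0.46231546 0.16725367 0.19764507] 0.0011565178255395832 [-0.34120875 -0.09027145 -0.89892948] [ 2.37905665e-01 -2.08859278e-01  2.02941619e+00 -3.78698255e-05
  1.32497006e+00  7.18844254e-02]
top [[154. 244.]
 [195. 252.]
 [242. 244.]
 [288. 237.]
 [334. 230.]]
side [[277. 263.]
 [283. 301.]
 [290. 276.]
 [297. 254.]
 [302. 234.]]
```

View pics/side1z.png

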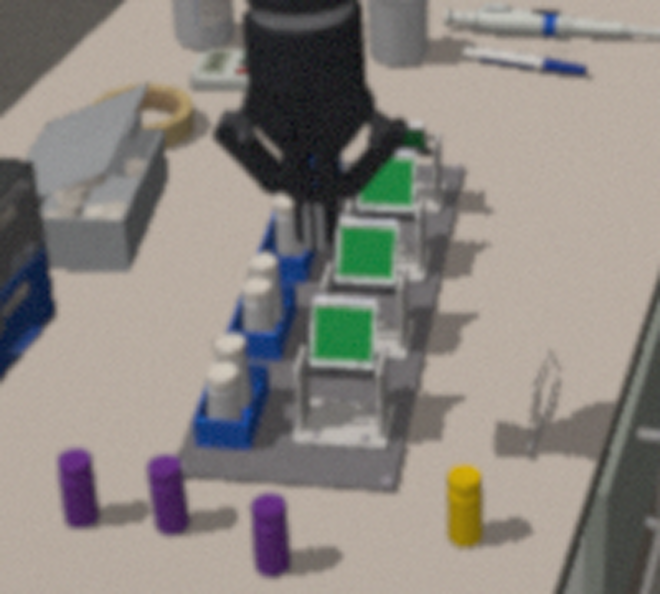

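View pics/top1z.png

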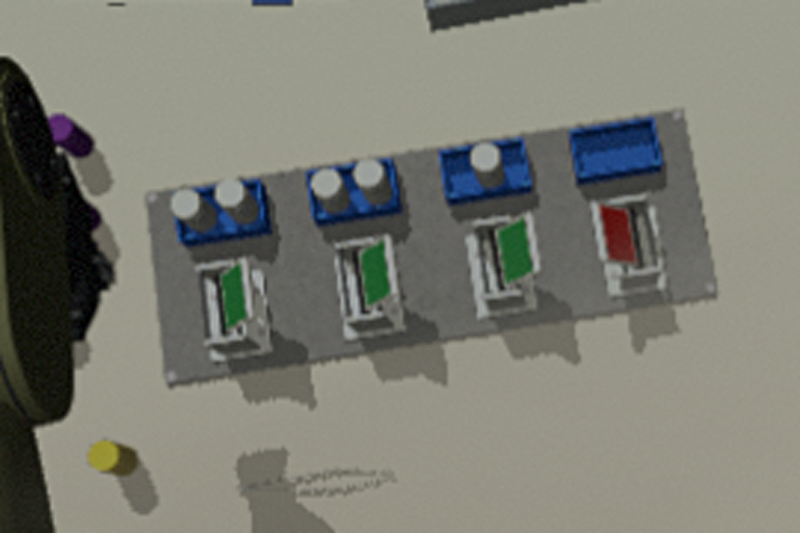

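Tag 1 now leans over with green up (zoom (235,295)). Next is tag 3, pushed from the gap at board y = -0.11.

```bash
python3 - <<'E'
from h import *
x,y,th=np.load("pose.npy");p=(x,y)
W=lambda yy,z,xx=0:[*map(float,local(p,th,(xx,yy))),z]
ctrl.goto(W(-.11,.2),Q(th))
print(ctrl.move_l(W(-.11,.088),v=.12,threshold=10))
print(ctrl.current_clock(),ctrl.current_wrist_force(),ctrl.current_ee_pos())
print(ctrl.move_l(W(-.056,.088),v=.06,threshold=15))
print(ctrl.current_ee_pos(),ctrl.current_wrist_force())
ctrl.dwell(.3)
ctrl.move_l(W(-.108,.088),v=.12); ctrl.move_l(W(-.108,.2),v=.2)
ctrl.goto(W(.27,.26),Q(th));ctrl.dwell(.5)
snap("2");print(ctrl.current_clock())
a=cv2.imread("pics/side2.png")[190:370,180:380]; cv2.imwrite("pics/side2z.png",cv2.resize(a,(660,594),interpolation=cv2.INTER_CUBIC))
E
```

```text
False
9.1833 [ 0.10533154 -0.86212559  0.14061435] [ 0.51807262 -0.15299641  0.08901537]
False
[ 0.50849933 -0.0996902   0.08807203] [ 0.15606784 -0.06735355  0.42225473]
13.85
```

View pics/top2z.png

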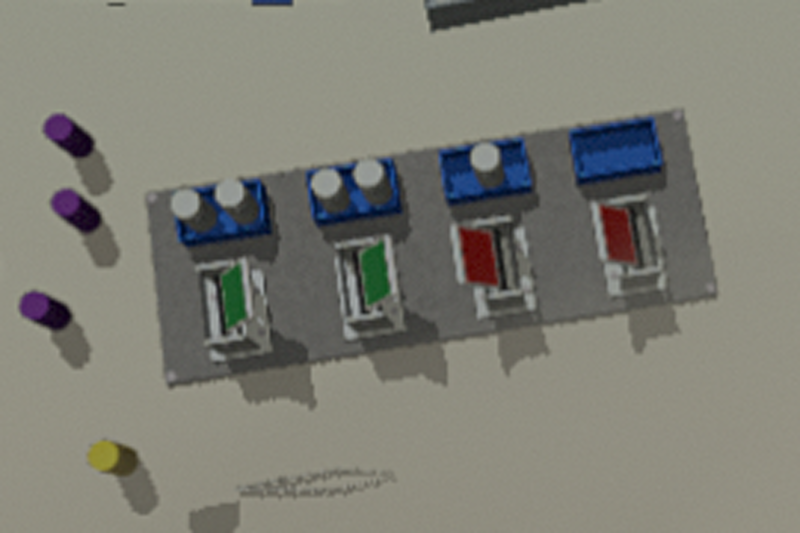

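View pics/side2z.png

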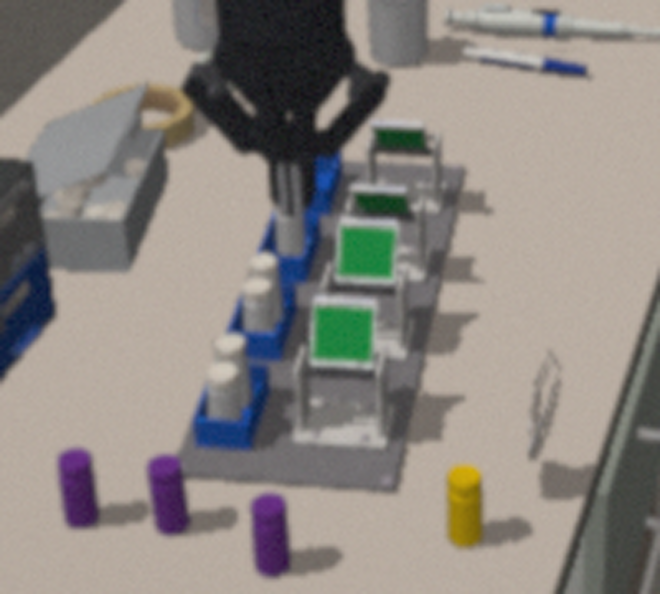

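View pics/top2.png

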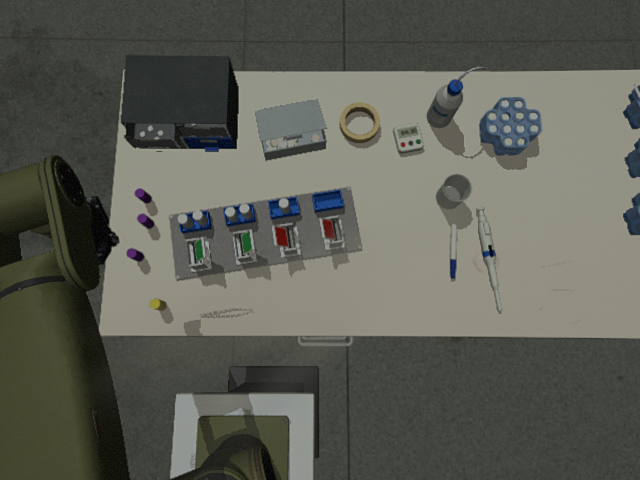

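The tags now show green, green, red and red, at zoom (235,295), (376,273), (478,257) and (618,234). Those are over bins holding 2, 2, 1 and 0 vials, and nothing else has moved.

```bash
python3 -c "
from workcell import ctrl
print(ctrl.sign_off())"
```

```text
the job is handed in; nothing more can be done
None
```

The job is handed in: both full bins now show green, and the one-vial and empty bins show red. From the robot's left to right, the bins hold 2, 2, 1 and 0 vials. Only the first and third tags were wrong. I pushed the first over from red to green and the third from green to red, using the shut fingertip, and left the other two alone.

**Last checks:** at about 13.9 s, pictures from both cameras showed green, green, red, red. All four tags looked fully over against their stops. The vials, the look-alikes and the bystanders were where they started, and the gripper was clear of everything. The 15 N stop set for both pushes never triggered, and the wrist force stayed under 1 N whenever I read it.

**One disagreement:** the network's hinge and bin points differed from the given station spacing by up to about 9 mm. I took the board's pose from its corners instead, which matched the picture to within a few mm.

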